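# Butt a tube against a hidden weld stop and clamp it with the turnbuckle

### The job

Lay the square steel tube between the blue guides of the welding fixture and push it lengthwise, between the open jaws and into the grey hood, until you feel it butt against the stop hidden inside, without shoving that stop out of its setting. Then swing the red-balled lever of the brass turnbuckle sleeve over, away from the hood, until both jaws have drawn in and grip the tube firmly. Let go, and leave the tin, the wire brush and the magnet where they are.

Things in the scene. Friction and masses are not known exactly. Their poses are not given: they have to be found in the camera images.
- tube_center (a point): Centre of the loose square steel tube, 30 x 30 x 240 mm, 0.34 to 0.55 kg, flat closed ends with black plugs, both ends alike. It starts lying on the bench in front of the fixture. Its x axis runs along the tube, z up.
- fixture: Fixed welding fixture. Origin: at the underside of its aluminium base plate; z up, +x the way the tube is pushed (towards the hood), y across. In its frame, mm: plate x -160 to 260, y +-65, top z 20. The tube lies on it along y = 0 (tube centre z 35, top 50). The two blue jaws are at x 45 to 75; the sleeve joining them crosses over the tube, underside at z 72.
- load_point (a point): Where the tube's centre goes when it is first laid down: fixture x -95, y 0, z 35 mm, so that its front end (x 25) is short of the jaws; then slide it on. Blue guide blocks, top z 32, inner faces at y +-17, stand at fixture x -140 to -120 and -30 to 10; between the two pairs there is room for fingers.
- hood_mouth (a point): Middle of the open mouth of the grey sheet hood: fixture x 105, y 0, z 35 mm. The hood is 72 mm clear in width, top at z 74, closed at its back (x 260). Inside, out of sight, is the backstop; its face lies somewhere from fixture x 120 to 190, different each time (the tube's tail end then at x -120 to -50).
- lever_ball (a point): Centre of the red ball, 24 mm diameter, on the end of the 10 mm thick steel lever of the turnbuckle sleeve, 90 mm from the sleeve's axis. That axis is parallel to the fixture's y through fixture x = 60, z = 85 mm; the ball moves in the plane y = 0 of the fixture.
- sleeve (a joint): Angle (rad) of the brass turnbuckle sleeve. At 0 the lever leans 0.9 rad from vertical towards the hood; it grows as the lever swings up and over, away from the hood (lean = 0.9 - value), to 2.0 at most; starts 0 to 0.5. Both jaws draw in 6.4 mm per rad. Runs free at 3 to 6 N at the ball, stiffens when the jaws bear on the tube (near 1.25); 12 N there is tight. It stays where left.
- jaw_left: Blue jaw on the +y side of the fixture; its inner face starts 20 to 23 mm from the tube line y = 0 and moves to -y of the fixture. Jaw pad 30 mm long, from z 25 to 47 mm. Origin: on the tube line at fixture x = 60, z = 0 when open.
- jaw_right: Blue jaw on the -y side of the fixture, mirror image of the left one, moving to +y.
- backstop (a joint): How far (m) the hidden stop has been shoved from its setting towards the closed end of the hood: 0 as set. It is held by friction and gives way at about 45 N. Sliding the tube along the plate takes 1 to 4 N.
- seat_pin (a joint): Travel (m) of a light sensing pin standing 5 mm out of the stop's face: 0 when untouched, about 0.005 when the tube butts against the stop. Its spring gives only 0.4 N, too little to push the tube back.
- electrode_tin: Green tin, 60 mm diameter, 110 mm tall, bystander. Origin under its centre.
- wire_brush: Brush with a wooden handle, about 190 mm long, bystander, lying on the bench.
- magnet: Flat yellow welding magnet with steel edges, 65 x 65 x 16 mm, bystander.

How it is judged (in metres and radians):
On the way:
1. the tube lies in the guides and butts against the hidden stop, the jaws still open (value of joint seat_pin above 0.003 m and z of tube_center in the frame of fixture below 0.042 m and angle between the x axis of tube_center and the x axis of fixture, either way round below 0.08 rad and value of joint sleeve below 1.1 rad), for 0.2 s.
At the end, for the whole second after the job is handed in: Tube down in the guides (centre under 42 mm up, within 0.08 rad of the line), seat pin in over 3 mm, stop shoved under 4 mm, sleeve past 1.1 rad with both jaws pressing on the tube over 3 N each, tube at rest; tin, brush and magnet within 30 mm of their start (value of joint seat_pin above 0.003 m and z of tube_center in the frame of fixture below 0.042 m and angle between the x axis of tube_center and the x axis of fixture, either way round below 0.08 rad and contact force between each of jaw_left, jaw_right and tube above 3 N and value of joint backstop below 0.004 m and linear speed of tube below 0.02 m/s and value of joint sleeve above 1.1 rad and distance of each of electrode_tin, wire_brush, magnet from where it was at the start of the episode below 0.03 m); the robot touches nothing.
It fails at once if the hidden stop is shoved 4 mm or more out of its setting (value of joint backstop above 0.004 m).
It fails at once if the electrode tin is knocked away or over (distance of electrode_tin from where it was at the start of the episode above 0.03 m or angle between electrode_tin's own z axis and vertical above 0.5 rad).
It fails at once if the wire brush is knocked away or over (distance of wire_brush from where it was at the start of the episode above 0.03 m or angle between wire_brush's own z axis and vertical above 0.5 rad).
It fails at once if the magnet is knocked away or over (distance of magnet from where it was at the start of the episode above 0.03 m or angle between magnet's own z axis and vertical above 0.5 rad).
It also fails if it takes over 72 s, if anything falls off the work surface, if the arm or the gripper's body presses on something with over 40 N, if the wrist force passes 120 N, or if a joint passes its speed limit or range.

### The arm

A 6-joint arm with a two-finger parallel gripper is mounted at the origin on the work surface. World frame = base frame: x ahead of the robot, y to its left, z up, the work surface at z = 0. Lengths are in m, angles in degrees, forces in N, time in s.
With the tool pointing down it reaches from about 0.35 to 0.925 m from the base axis. Payload 6.4 kg.
Tool frame: the origin (TCP) lies on the centre line of the jaws, within the pads' length; the fingertips stand 25 mm ahead of it and the grasp point (between the pads) lies 6 mm ahead of it; z points along the fingers, y is the direction in which the jaws open and shut (so a half turn about z gives the same grasp; the last joint's range is limited). The gripper opens to 94 mm and grips with 3 to 60 N. Pads are 16 mm wide; open, the fingers measure 119 mm over their backs; the gripper's body (75 mm by 177 mm) begins 78 mm behind the grasp point.
Start: joints at [-9.975, 14.043, 89.255, -0, 76.702, -9.975], TCP at [0.65, 0, 0.23] pointing down, gripper open.
Joint ranges: [-179.41, 179.41], [-58.25, 129.5], [7.25, 145.43], [-54.29, 234.29], [11.92, 165.04], [-157.13, 157.13]. Speed limits (degrees/s): [147.25, 147.25, 180, 180, 180, 180].

### API

Orientations are given as [roll, pitch, yaw] about the fixed x, y, z axes, in that order (R = Rz(yaw) Ry(pitch) Rx(roll)).
In Python, from cell import bot gives the robot as it stands.
- The arm moves only by the shell command python3 -m creep 'ROWS' [FORCE]. ROWS is a JSON object of lists of equal length, an entry for each row: "dp": the shift along the world's x, y, z in m, a list of three; "rot": the turn, a rotation vector about the world's x, y, z in rad, a list of three; "gripper": the gripper command: -1 is shut, 1 is fully open, values between are in proportion. In form: {"dp": [[x, y, z], ...], "rot": [[rx, ry, rz], ...], "gripper": [gripper, ...]}. A call has 1 to 12 rows; each row shifts and turns the commanded pose from where the row before left it; what a row does not reach is not made up. A row lasts 1/10 s, in which the tool goes at most 50 mm and 8.59 degrees, less where a joint would pass 70% of its speed; a pose out of reach is approached as far as the arm can. A call is refused whole if a number of a shift passes 0.05 or a number of a turn 0.15, either way. A call with a gripper value outside its range is refused whole. The fingers move at their own pace and stop on an object; FORCE is the grip in N (left out, the last holds). Time passes only in rows, so rows that do not move let the fingers close. It gives the time, the measured TCP pose, the force and the opening at its end, in the units of the state.
- bot.get_obs(): the state, without advancing time (a new reading comes with each control period).
- bot.grab_frame(name): name is "scene" or "side" or "wrist"; returns (picture, depth): 480x640x3 uint8, red, green, blue; 480x640 float32, m along the optical axis (not along the pixel's ray), 0 where there is no reading.
- bot.get_calibration(name): a dict with "camera_matrix" (3x3 intrinsics, pixels), "world_from_camera" (4x4, takes a point from camera to world coordinates); the wrist camera has in their place "T_tool_cam" (4x4, takes a point from camera to tool coordinates, whose origin is the TCP and whose axes are the flange's). Camera axes: x right, y down, z forward; pixel columns grow to the right and rows downward; lengths in m; the calibration is good to about 2 mm. A picture is of the moment at which its call begins: read the wrist's pose just before it. get_calibration takes no time and is no camera call.
- bot.finish_job(): hands the job in, once; it reports no verdict.
Trained networks look in the newest picture that a camera, given by its name, has taken for a name from the list of things; names that differ only in an ending like _2 or _b are one class to them, and where a whole thing is asked for, a point or a joint stands for the part that bears it (a point fixed in the world has none). Each returns a list of dicts, best first, with "score" (0 to 1); they miss things now and then, are a little off and sometimes report something else, mostly with a low value. They report only what shows in the picture. A call takes as long as a camera call.
- bot.cut_out(camera, query): "pixels" (480x640 bool, what is visible of it) and "box" ([left, top, width, height] in pixels, round what is visible of it).
- bot.mark_of(camera, query): "point" ([column, row] in pixels: a listed point, or the origin of a listed thing).
The state is a dict: "t": time; "joint_pos": joint angles; "joint_vel": joint speeds; "joint_torque": joint torques, N m; "eef_pos": TCP position; "tcp_rot": TCP orientation; "ft_force": force on the tool from outside, world axes, zero at the start; "torque": the same for the moment, N m; "finger_gap": finger opening in m.
Only numpy, scipy, OpenCV 4.12 (cv2) and the standard library are available. Lean on these libraries where they do the work, as an engineer would, in place of code of your own. Each camera call takes 0.05 s, during which the arm holds its last target.

## Working session

There is one attempt and no reset: what is moved stays moved. The work goes in short steps, Python scripts to look and compute and a shell command to move; the robot and the scene stay as the last step left them, time stands still between calls to the robot, and variables do not carry over. Pictures are saved under pics/ and viewed, and the job is handed in when it is done.

```bash
ls; mkdir -p pics
python3 - <<'E'
from cell import bot
import cv2,numpy as np
print(bot.get_obs())
for n in ["scene","side"]:
    im,d=bot.grab_frame(n); cv2.imwrite(f"pics/{n}0.png",im[:,:,::-1]); c=bot.get_calibration(n); print(n,c)
    np.savez(f"{n}0.npz",im=im,d=d)
E
```

```text
pics
{'t': 0.0, 'joint_pos': array([-9.97485386e+00,  1.40838240e+01,  8.93246050e+01, -1.28936208e-03,
        7.67023829e+01, -9.97360143e+00]), 'joint_vel': array([-0.01935536, -0.02795346, -0.01830868,  0.00584187, -0.07485873,
        0.01568784]), 'joint_torque': array([ 8.38778797e-04, -4.15839279e+01, -3.14599335e+01,  6.84806099e-02,
        3.33599187e-02, -1.41738678e-04]), 'eef_pos': array([6.49440504e-01, 1.02513311e-04, 2.29351494e-01]), 'tcp_rot': array([-1.79890645e+02, -1.79567299e-02,  8.99990282e+01]), 'ft_force': array([-0.35474591, -0.1163038 ,  0.69436949]), 'torque': array([ 0.00560276, -0.04618756, -0.01046499]), 'finger_gap': 0.09423580560084151}
scene {'camera_matrix': array([[519.03042667,   0.        , 324.78746003],
       [  0.        , 519.03042667, 244.41902014],
       [  0.        ,   0.        ,   1.        ]]), 'world_from_camera': array([[-6.27590985e-02,  7.44050504e-01, -6.65169259e-01,
         1.27875609e+00],
       [ 9.98028623e-01,  4.65178354e-02, -4.21302659e-02,
        -6.03272531e-03],
       [-4.04811414e-04, -6.66502017e-01, -7.45503117e-01,
         9.36576747e-01],
       [ 0.00000000e+00,  0.00000000e+00,  0.00000000e+00,
         1.00000000e+00]])}
side {'camera_matrix': array([[536.38791578,   0.        , 322.19680706],
       [  0.        , 536.38791578, 243.1824381 ],
       [  0.        ,   0.        ,   1.        ]]), 'world_from_camera': array([[ 0.95957859, -0.15923845,  0.23206045,  0.31335895],
       [-0.28129736, -0.51632688,  0.80887474, -0.82575867],
       [-0.00898491, -0.84145687, -0.54024958,  0.63037548],
       [ 0.        ,  0.        ,  0.        ,  1.        ]])}
```

View pics/scene0.png

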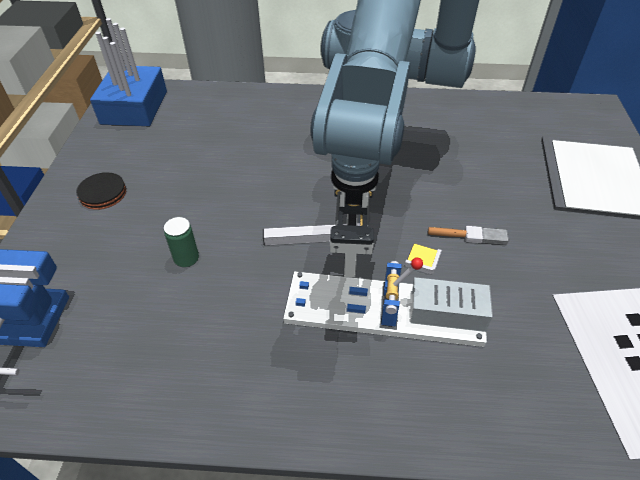

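View pics/side0.png

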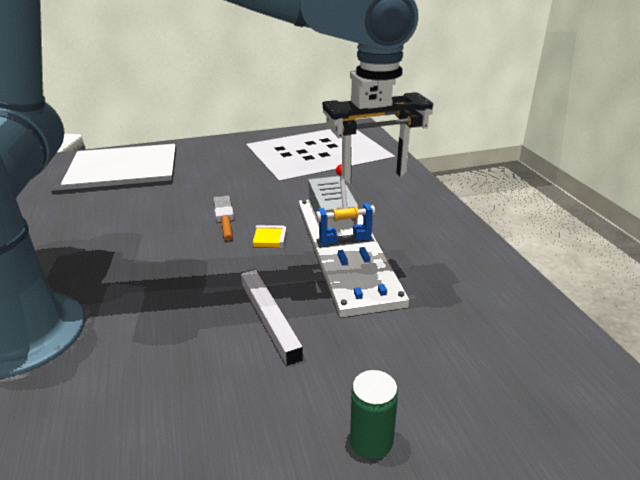

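```bash
cat > h.py <<'E'
from cell import bot
import cv2,numpy as np
def cal(n):
    c=bot.get_calibration(n); return c["camera_matrix"],c.get("world_from_camera")
def deproj(K,T,u,v,z):
    u,v,z=map(np.asarray,(u,v,z)); p=np.stack([(u-K[0,2])/K[0,0]*z,(v-K[1,2])/K[1,1]*z,z],-1)
    return p@T[:3,:3].T+T[:3,3]
def plane(K,T,u,v,h):
    d=np.array([(u-K[0,2])/K[0,0],(v-K[1,2])/K[1,1],1.])@T[:3,:3].T; s=(h-T[2,3])/d[2]; return T[:3,3]+s*d
def proj(K,T,P):
    p=(np.asarray(P)-T[:3,3])@T[:3,:3]; return np.stack([p[...,0]/p[...,2]*K[0,0]+K[0,2],p[...,1]/p[...,2]*K[1,1]+K[1,2]],-1)
E
python3 - <<'E'
from h import *
hs=dict(tube_center=.015,fixture=0,load_point=.035,hood_mouth=.035,lever_ball=None,jaw_left=0,jaw_right=0,electrode_tin=0,magnet=0,wire_brush=0)
for n in ["scene","side"]:
    K,T=cal(n); z=np.load(n+"0.npz"); d=z["d"]
    for q,h in hs.items():
        for r in bot.mark_of(n,q)[:1]:
            u,v=r["point"]; 
            P=plane(K,T,u,v,h) if h is not None else None
            D=deproj(K,T,u,v,d[int(round(v)),int(round(u))])
            print(n,q,round(r["score"],2),np.round([u,v],1),P if P is None else P.round(4),"depth",D.round(4))
    for q in ["tube_center","fixture","lever_ball","magnet"]:
        for r in bot.cut_out(n,q)[:1]:
            m=r["pixels"]; np.save(f"m_{n}_{q}.npy",m)
            v,u=np.nonzero(m&(d>0)); P=deproj(K,T,u,v,d[v,u])
            print(n,q,"mask",r["score"],r["box"],len(P),np.percentile(P,[2,50,98],axis=0).round(3).tolist())
E
```

```text
scene tube_center 0.6 [313.4 232.3] [ 0.4187 -0.0882  0.015 ] depth [ 0.4319 -0.087   0.0291]
scene fixture 0.8 [357.9 307.9] [0.624  0.0248 0.    ] depth [0.6478 0.0237 0.034 ]
scene load_point 0.69 [316.2 292.6] [ 0.6143 -0.0667  0.035 ] depth [ 0.6039 -0.0676  0.021 ]
scene hood_mouth 0.89 [411.8 301.2] [0.6241 0.1375 0.035 ] depth [0.6121 0.1401 0.0185]
scene lever_ball 0.82 [416.8 261.5] None depth [0.6343 0.1288 0.1777]
scene jaw_left 0.31 [412.2 302.4] [ 0.6019  0.1438 -0.    ] depth [0.6162 0.1406 0.0198]
scene jaw_right 0.64 [393.1 305.1] [0.6118 0.1016 0.    ] depth [0.6804 0.0905 0.0964]
scene electrode_tin 0.6 [187.  258.3] [ 0.5074 -0.3813  0.    ] depth [ 0.5326 -0.3691  0.0306]
scene magnet 0.89 [421.9 259.6] [0.4767 0.1727 0.    ] depth [0.488  0.1701 0.0131]
scene wire_brush 0.7 [468.2 233.9] [0.3863 0.2916 0.    ] depth [0.4032 0.286  0.0177]
scene tube_center mask 0.65 [264.9, 221.5, 96.0, 22.8] 1221 [[0.396, -0.206, -0.001], [0.438, -0.128, 0.027], [0.455, -0.049, 0.033]]
scene fixture mask 0.84 [281.4, 258.1, 209.2, 87.2] 11833 [[0.56, -0.118, 0.006], [0.648, 0.0
[... 835 characters left out ...]
.4954 -0.4136  0.0384]
side magnet 0.73 [268.5 244.3] [0.4714 0.1481 0.    ] depth [0.4698 0.1384 0.0063]
side wire_brush 0.88 [226.2 223.4] [0.3956 0.2649 0.    ] depth [0.3936 0.2383 0.0154]
side tube_center mask 0.84 [244.6, 269.4, 57.3, 97.6] 2066 [[0.397, -0.213, 0.003], [0.424, -0.122, 0.027], [0.451, 0.016, 0.03]]
side fixture mask 0.79 [300.3, 168.5, 110.4, 149.9] 8714 [[0.552, -0.132, 0.002], [0.618, 0.046, 0.018], [0.68, 0.273, 0.106]]
side lever_ball mask 0.64 [334.8, 165.5, 21.7, 57.3] 495 [[0.601, 0.076, 0.019], [0.626, 0.089, 0.092], [0.661, 0.172, 0.171]]
side magnet mask 0.82 [252.8, 224.6, 33.0, 24.6] 667 [[0.444, 0.129, -0.002], [0.479, 0.161, 0.011], [0.515, 0.206, 0.014]]
```

Run:
```python
from h import *
for n in ["scene","side"]:
    K,T=cal(n); d=np.load(n+"0.npz")["d"]
    im=np.load(n+"0.npz")["im"]
    m=np.load(f"m_{n}_fixture.npy"); v,u=np.nonzero(m&(d>0)); P=deproj(K,T,u,v,d[v,u])
    s=(abs(P[:,2]-.02)<.005); Q=P[s]; print(n,"platez",np.median(Q[:,2]))
    r=cv2.minAreaRect((Q[:,:2]*1000).astype(np.float32)); print(r)
    # mask hull intersected with plane z=.02
    M=np.zeros((480,640),np.uint8)
    m=np.load(f"m_{n}_tube_center.npy"); v,u=np.nonzero(m&(d>0)); P=deproj(K,T,u,v,d[v,u])
    s=(abs(P[:,2]-.03)<.006); Q=P[s]; print("tube",np.median(Q[:,2]),cv2.minAreaRect((Q[:,:2]*1000).astype(np.float32)))
    l=cv2.fitLine((Q[:,:2]*1000).astype(np.float32),cv2.DIST_HUBER,0,1,1).ravel(); print("line",np.degrees(np.arctan2(l[1],l[0])),l[2:])
s=np.load("scene0.npz")["im"][200:360,250:520][:,:,::-1]
cv2.imwrite("pics/c1.png",cv2.resize(s,(800,474),interpolation=cv2.INTER_CUBIC))
s=np.load("side0.npz")["im"][150:370,220:420][:,:,::-1]
cv2.imwrite("pics/c2.png",cv2.resize(s,(545,600),interpolation=cv2.INTER_CUBIC))
```

```text
scene platez 0.020099485919603755
((626.58935546875, 80.75497436523438), (419.8343811035156, 135.10438537597656), 85.58106231689453)
tube 0.029782130085182712 ((425.41473388671875, -92.1937255859375), (35.902286529541016, 232.83575439453125), 7.919093132019043)
line -81.37551 [ 432.6179  -127.86217]
side platez 0.01765238102950617
((624.7330322265625, 77.89064025878906), (422.73162841796875, 130.51901245117188), 85.94723510742188)
tube 0.027653975681120546 ((424.2122802734375, -93.55642700195312), (30.77682113647461, 242.05810546875), 8.06630802154541)
line -82.54199 [ 424.55096 -107.7557 ]
```

Run:
```python
print(1)
```

```text
1
```

View pics/c1.png

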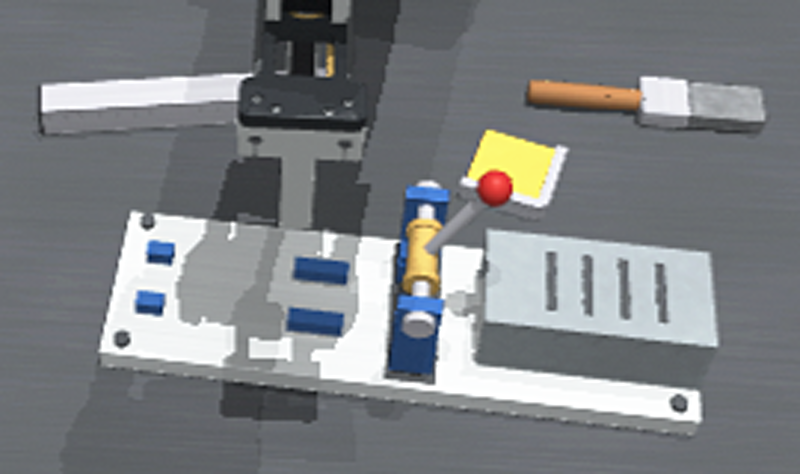

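View pics/c2.png

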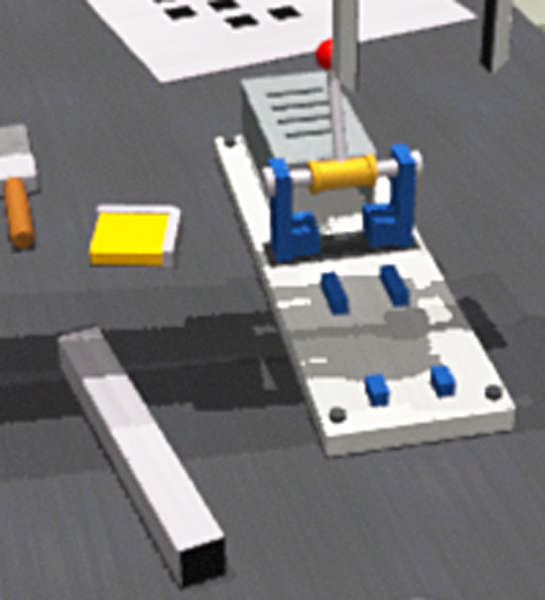

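```bash
cat >> h.py <<'E'
from scipy.spatial.transform import Rotation as Ro
def wrist():
    o=bot.get_obs(); im,d=bot.grab_frame("wrist"); c=bot.get_calibration("wrist")
    W=np.eye(4); W[:3,:3]=Ro.from_euler("xyz",o["tcp_rot"],degrees=True).as_matrix(); W[:3,3]=o["eef_pos"]
    return im,d,c["camera_matrix"],W@np.array(c["T_tool_cam"]),o
E
python3 - <<'E'
from h import *
im,d,K,T,o=wrist(); np.savez("w0.npz",im=im,d=d,K=K,T=T); cv2.imwrite("pics/w0.png",im[:,:,::-1]); print(T.round(3),o["t"])
v,u=np.nonzero(d>0); P=deproj(K,T,u,v,d[v,u]); s=abs(P[:,2]-.02)<.006; print(np.median(P[s,2]))
E
```

```text
[[ 1.     0.001  0.002  0.65 ]
 [ 0.001 -0.968 -0.251  0.073]
 [ 0.001  0.251 -0.968  0.384]
 [ 0.     0.     0.     1.   ]] 1.5
0.019239464451521526
```

View pics/w0.png

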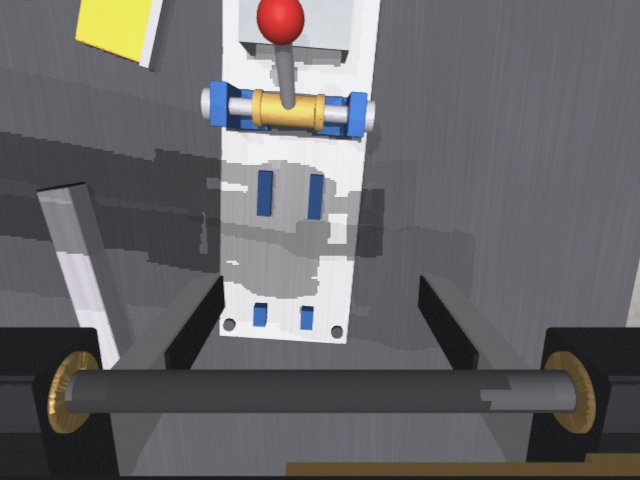

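Run:
```python
from h import *
for n in ["w","scene","side"]:
    z=np.load(n+"0.npz"); im,d=z["im"],z["d"]
    K,T=(z["K"],z["T"]) if n=="w" else cal(n)
    h=cv2.cvtColor(im,cv2.COLOR_RGB2HSV); b=((h[...,0]>100)&(h[...,0]<125)&(h[...,1]>140)).astype(np.uint8)
    N,L,S,C=cv2.connectedComponentsWithStats(b)
    for i in range(1,N):
        if S[i,4]<15: continue
        v,u=np.nonzero((L==i)&(d>0)); 
        if len(v)<10: continue
        P=deproj(K,T,u,v,d[v,u])
        c=np.median(P,0)
        if not(.5<c[0]<.75 and -.12<c[1]<.16): continue
        top=P[P[:,2]>np.percentile(P[:,2],90)-.004]
        r=cv2.minAreaRect((top[:,:2]*1000).astype(np.float32))
        print(n,S[i].tolist(),"top",np.percentile(P[:,2],95).round(4),np.round(np.array(r[0]),1),np.round(r[1],1),round(r[2],1))
    # yellow / red
    for nm,mm in (("ball",((h[...,0]<5)|(h[...,0]>175))&(h[...,1]>180)),):
        N,L,S,C=cv2.connectedComponentsWithStats(mm.astype(np.uint8))
        i=1+np.argmax(S[1:,4]); v,u=np.nonzero((L==i)&(d>0)); P=deproj(K,T,u,v,d[v,u]); 
        # sphere fit
        A=np.c_[2*P,np.ones(len(P))]; x=np.linalg.lstsq(A,(P**2).sum(1),rcond=None)[0]; print(nm,S[i],"med",np.median(P,0),"fit",x[:3],np.sqrt(x[3]+x[:3]@x[:3]))
```

```text
w [210, 81, 60, 49, 1311] top 0.097 [579.6  93.7] [29.3 12.2] 85.6
w [317, 92, 50, 45, 1199] top 0.0973 [674.7  86.6] [29.6 11.2] 85.8
w [257, 171, 15, 45, 585] top 0.0323 [599.7  22.4] [39.3 11.8] 86.3
w [308, 174, 15, 45, 519] top 0.0324 [644.9  19.1] [39.2 10.6] 85.9
w [254, 303, 13, 23, 264] top 0.0322 [590.8 -97. ] [19.7 11.1] 88.0
w [301, 306, 12, 23, 243] top 0.0323 [ 636.  -100.2] [19.7 10.5] 85.9
ball [ 257    0   47   44 1556] med [0.63071143 0.12551281 0.17411918] fit [0.62992844 0.12863417 0.16629093] 0.011273876595723754
scene [384, 263, 18, 32, 151] top 0.0991 [579.4  94.5] [16.  28.2] 6.3
scene [300, 282, 9, 7, 52] top 0.0342 [590.  -96.3] [17.6 13.6] 84.5
scene [350, 287, 18, 9, 117] top 0.0338 [598.1  23.5] [37.1 15.7] 82.6
scene [296, 298, 9, 8, 55] top 0.0335 [636.3 -99.3] [17.1 13.4] 85.0
scene [382, 299, 17, 27, 267] top 0.0983 [675.1  86.4] [28.4 13. ] 82.7
scene [348, 304, 18, 9, 119] top 0.0342 [645.3  20.6] [14.8 36. ] 0.3
ball [412 258  11  11  90] med [0.63498849 0.12932054 0.17361715] fit [0.63112301 0.12963818 0.16989911] 0.0091730383054539
side [353, 203, 19, 38, 417] top 0.0939 [672.4  84.6] [33.8 10.8] 85.7
side [318, 208, 20, 38, 393] top 0.0944 [577.4  91.9] [33.3 10. ] 83.9
side [360, 248, 10, 14, 88] top 0.031 [643.2  14.9] [41.7 12. ] 85.3
side [338, 250, 9, 15, 89] top 0.0311 [597.3  19.1] [41.6 11.8] 84.3
side [378, 284, 9, 11, 70] top 0.0307 [ 634.4 -102.6] [21.4 11.4] 84.0
side [354, 287, 8, 12, 68] top 0.0312 [ 588.3 -100.1] [21.2 11.3] 81.7
ball [336 165   6  10  44] med [0.62193185 0.12238001 0.16864018] fit [0.6255628  0.12443966 0.16605272] 0.008046333342049187
```

```bash
python3 -m creep '{"dp":[[-0.028,-0.011,0],[-0.028,-0.011,0],[-0.028,-0.011,0],[-0.028,-0.011,0],[-0.028,-0.012,0],[-0.028,-0.012,0],[-0.028,-0.011,0],[-0.028,-0.011,0],[0,0,0],[0,0,0]],"rot":[[0,0,0.017],[0,0,0.017],[0,0,0.017],[0,0,0.017],[0,0,0.017],[0,0,0.017],[0,0,0.017],[0,0,0.017],[0,0,0],[0,0,0]],"gripper":[1,1,1,1,1,1,1,1,1,1]}'
python3 - <<'E'
from h import *
im,d,K,T,o=wrist(); np.savez("w1.npz",im=im,d=d,K=K,T=T); cv2.imwrite("pics/w1.png",im[:,:,::-1]); print(o["eef_pos"],o["tcp_rot"],o["t"])
for r in bot.cut_out("wrist","tube_center")[:1]:
    m=r["pixels"]; v,u=np.nonzero(m&(d>0)); P=deproj(K,T,u,v,d[v,u]); Q=P[abs(P[:,2]-.03)<.005]
    print(r["score"],r["box"],np.median(Q[:,2]),cv2.minAreaRect((Q[:,:2]*1000).astype(np.float32)))
E
```

```text
t: 2.55
eef_pos: [0.4262, -0.0902, 0.2309]
tcp_rot: [179.9, 0.0, 97.7]
ft_force: [-0.0, 0.5, 0.0]
finger_gap: 0.0939
[ 0.42623656 -0.09018842  0.23088735] [1.79920349e+02 3.39147015e-02 9.77249326e+01] 2.55
0.67 [300.7, 75.4, 39.3, 261.0] 0.029212909495629796 ((425.6692810058594, -90.87944030761719), (30.019588470458984, 239.7790069580078), 8.306129455566406)
```

View pics/w1.png

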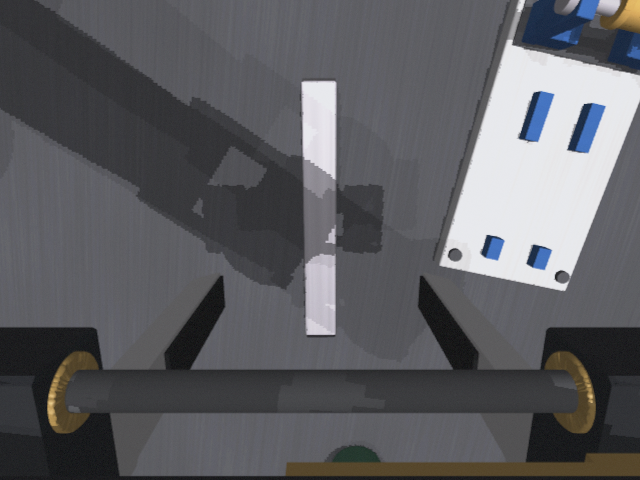

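```bash
python3 -m creep '{"dp":[[-0.0005,-0.0005,-0.025],[0,0,-0.025],[0,0,-0.025],[0,0,-0.025],[0,0,-0.025],[0,0,-0.025],[0,0,-0.025],[0,0,-0.025],[0,0,0],[0,0,0]],"rot":[[0,0,0.009],[0,0,0],[0,0,0],[0,0,0],[0,0,0],[0,0,0],[0,0,0],[0,0,0],[0,0,0],[0,0,0]],"gripper":[1,1,1,1,1,1,1,1,1,1]}' 50
python3 -m creep '{"dp":[[0,0,0],[0,0,0],[0,0,0],[0,0,0],[0,0,0],[0,0,0],[0,0,0],[0,0,0],[0,0,0],[0,0,0]],"rot":[[0,0,0],[0,0,0],[0,0,0],[0,0,0],[0,0,0],[0,0,0],[0,0,0],[0,0,0],[0,0,0],[0,0,0]],"gripper":[-1,-1,-1,-1,-1,-1,-1,-1,-1,-1]}' 50
```

```text
t: 3.65
eef_pos: [0.426, -0.0903, 0.0305]
tcp_rot: [-180.0, -0.0, 98.4]
ft_force: [0.6, -1.0, -0.2]
finger_gap: 0.0941
t: 4.65
eef_pos: [0.4254, -0.0905, 0.0304]
tcp_rot: [-180.0, -0.0, 98.3]
ft_force: [0.6, 0.2, 0.8]
finger_gap: 0.0295
```

```bash
python3 -m creep '{"dp":[[0,0,0.02],[0,0,0.02],[0,0,0.02],[0,0,0.02],[0,0,0]],"rot":[[0,0,0],[0,0,0],[0,0,0],[0,0,0],[0,0,0]],"gripper":[-1,-1,-1,-1,-1]}' 50
python3 -m creep '{"dp":[[0.019,0.0026,0],[0.019,0.0026,0],[0.019,0.0026,0],[0.019,0.0026,0],[0.019,0.0026,0],[0.019,0.0026,0],[0.019,0.0026,0],[0.019,0.0026,0],[0.019,0.0026,0],[0.019,0.0026,0],[0,0,0],[0,0,0]],"rot":[[0,0,-0.022],[0,0,-0.022],[0,0,-0.022],[0,0,-0.022],[0,0,-0.022],[0,0,-0.022],[0,0,-0.022],[0,0,-0.022],[0,0,-0.022],[0,0,-0.022],[0,0,0],[0,0,0]],"gripper":[-1,-1,-1,-1,-1,-1,-1,-1,-1,-1,-1,-1]}' 50
python3 - <<'E'
from h import *
im,d,K,T,o=wrist(); np.savez("w2.npz",im=im,d=d,K=K,T=T); cv2.imwrite("pics/w2.png",im[:,:,::-1]); print(o["eef_pos"],o["tcp_rot"],o["t"])
for r in bot.cut_out("wrist","tube_center")[:1]:
    m=r["pixels"]; v,u=np.nonzero(m&(d>0)); P=deproj(K,T,u,v,d[v,u]); Q=P[abs(P[:,2]-np.median(P[:,2]))<.01]
    print(r["score"],r["box"],np.median(Q[:,2]),cv2.minAreaRect((Q[:,:2]*1000).astype(np.float32)), np.polyfit(Q[:,1],Q[:,2],1))
E
```

```text
t: 5.15
eef_pos: [0.4269, -0.0911, 0.1123]
tcp_rot: [179.8, 0.2, 98.3]
ft_force: [0.0, -0.4, -3.5]
finger_gap: 0.0295
t: 6.35
eef_pos: [0.6142, -0.0642, 0.1084]
tcp_rot: [-179.8, -0.0, 85.7]
ft_force: [-0.2, -0.3, -4.4]
finger_gap: 0.0291
[ 0.61415859 -0.06420041  0.10838307] [-1.79795068e+02 -3.29568222e-02  8.57399427e+01] 6.35
0.95 [280.1, 0.0, 86.2, 459.4] 0.10712567531630038 ((615.7523803710938, -43.31543731689453), (196.2390594482422, 31.55678939819336), 85.42771911621094) [6.30405831e-05 1.07105311e-01]
```

View pics/w2.png

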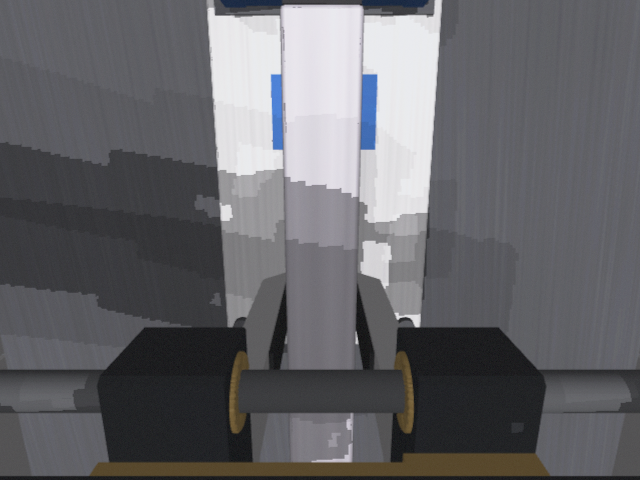

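Run:
```python
from h import *
z=np.load("w2.npz"); im,d,K,T=[z[k] for k in("im","d","K","T")]
h=cv2.cvtColor(im,cv2.COLOR_RGB2HSV); b=((h[...,0]>100)&(h[...,0]<125)&(h[...,1]>140)).astype(np.uint8)
N,L,S,C=cv2.connectedComponentsWithStats(b)
o=np.array([.6228,.0305]);ex=np.array([.0741,.9973]);ey=np.array([-.9973,.0741])
for i in range(1,N):
    if S[i,4]<60: continue
    v,u=np.nonzero((L==i)&(d>0)); P=deproj(K,T,u,v,d[v,u]); P=P[abs(P[:,2]-.032)<.003]
    if len(P)<30: continue
    print(S[i],P[:,2].mean(),np.percentile((P[:,:2]-o)@ey,[1,99]),np.percentile((P[:,:2]-o)@ex,[1,99]))
t=(abs(d)>0); v,u=np.nonzero(t); P=deproj(K,T,u,v,d[v,u]); s=(abs(P[:,2]-.107)<.004)&(P[:,1]>-.03)
print("tube y",np.percentile((P[s][:,:2]-o)@ey,[1,99]),np.percentile((P[s][:,:2]-o)@ex,[1,99]))
print(bot.get_obs()["eef_pos"])
```

```text
[221   0  60   7 259] 0.03211199000934502 [0.02311465 0.05286609] [0.04426081 0.04516297]
[363   0  64   7 279] 0.03189835269754979 [-0.05186288 -0.02026252] [0.04434602 0.04536384]
[272  75  11  74 665] 0.031169232768708772 [0.02401936 0.02894433] [-0.02938622  0.00920499]
[ 361   75   16   74 1000] 0.031237290762433468 [-0.02810511 -0.02080926] [-0.02932884  0.00915932]
tube y [-0.01325782  0.0159382 ] [-0.05972542  0.02288444]
[ 0.61406536 -0.06434655  0.10913838]
```

```bash
python3 -m creep '{"dp":[[0.001,0,-0.01],[0,0,-0.01],[0,0,-0.01],[0,0,-0.008],[0,0,-0.005],[0,0,-0.004],[0,0,-0.004],[0,0,0]],"rot":[[0,0,0],[0,0,0],[0,0,0],[0,0,0],[0,0,0],[0,0,0],[0,0,0],[0,0,0]],"gripper":[-1,-1,-1,-1,-1,-1,-1,-1]}' 50
```

```text
t: 7.25
eef_pos: [0.6163, -0.0644, 0.059]
tcp_rot: [-180.0, -0.0, 85.7]
ft_force: [0.4, -0.1, -3.3]
finger_gap: 0.0295
```

```bash
python3 -m creep '{"dp":[[0,0,-0.002],[0,0,-0.002],[0,0,-0.002],[0,0,-0.0015],[0,0,0]],"rot":[[0,0,0],[0,0,0],[0,0,0],[0,0,0],[0,0,0]],"gripper":[-1,-1,-1,-1,-1]}' 50
```

```text
t: 7.75
eef_pos: [0.6163, -0.0644, 0.0517]
tcp_rot: [-180.0, -0.0, 85.7]
ft_force: [-0.1, 1.2, -4.1]
finger_gap: 0.0297
```

```bash
python3 -m creep '{"dp":[[0,0,-0.001],[0,0,-0.0005],[0,0,0]],"rot":[[0,0,0],[0,0,0],[0,0,0]],"gripper":[-1,-1,-1]}' 50
```

```text
t: 8.05
eef_pos: [0.6165, -0.0645, 0.0505]
tcp_rot: [180.0, 0.0, 85.7]
ft_force: [-0.3, 0.4, -3.5]
finger_gap: 0.0297
```

```bash
python3 -m creep '{"dp":[[0,0,0],[0,0,0],[0,0,0],[0,0,0.006],[0,0,0.0055],[-0.001,-0.014,0],[-0.001,-0.014,0],[-0.001,-0.014,0],[-0.001,-0.014,0],[-0.001,-0.014,0],[0,0,0],[0,0,0]],"rot":[[0,0,0],[0,0,0],[0,0,0],[0,0,0],[0,0,0],[0,0,0],[0,0,0],[0,0,0],[0,0,0],[0,0,0],[0,0,0],[0,0,0]],"gripper":[0,0,0,0,0,0,0,0,0,0,0,0]}' 50
python3 -m creep '{"dp":[[0,0,0],[0,0,0],[0,0,0],[0,0,0],[0,0,0],[0,0,0]],"rot":[[0,0,0],[0,0,0],[0,0,0],[0,0,0],[0,0,0],[0,0,0]],"gripper":[-1,-1,-1,-1,-1,-1]}' 15
python3 - <<'E'
from h import *
for n in ["side","scene"]:
    im,d=bot.grab_frame(n)
    K,T=cal(n)
    if n=="side": cv2.imwrite("pics/s3.png",cv2.resize(im[150:370,260:460][:,:,::-1],(545,600),interpolation=cv2.INTER_CUBIC))
    for r in bot.cut_out(n,"tube_center")[:1]:
        m=r["pixels"]; v,u=np.nonzero(m&(d>0)); P=deproj(K,T,u,v,d[v,u]); Q=P[abs(P[:,2]-.05)<.006]
        print(n,r["score"],r["box"],np.median(Q[:,2]),cv2.minAreaRect((Q[:,:2]*1000).astype(np.float32)))
E
```

```text
t: 9.25
eef_pos: [0.6114, -0.1349, 0.0618]
tcp_rot: [-180.0, -0.0, 85.6]
ft_force: [0.4, -0.3, 0.2]
finger_gap: 0.0472
t: 9.85
eef_pos: [0.6115, -0.134, 0.0619]
tcp_rot: [-180.0, -0.0, 85.7]
ft_force: [-0.1, 1.8, 0.6]
finger_gap: 0.0301
side 0.88 [345.6, 247.9, 48.5, 79.1] 0.04749335479095618 ((614.0950317382812, -88.2924575805664), (201.3876953125, 30.65293312072754), 85.74453735351562)
```

View pics/s3.png

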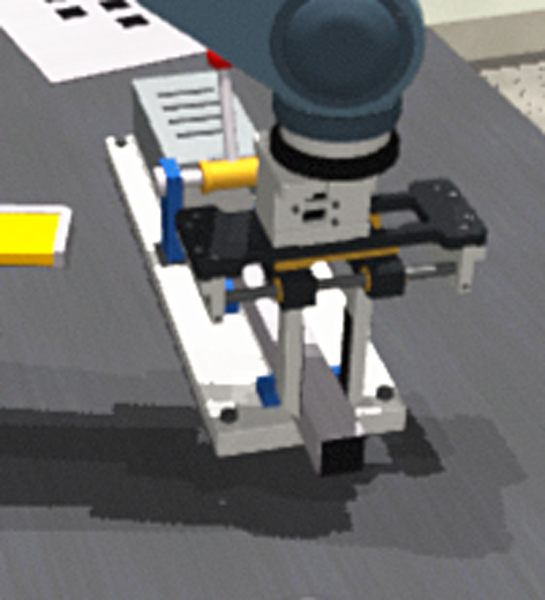

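```bash
python3 -m creep '{"dp":[[0.0007,0.01,0],[0.0008,0.01,0],[0.0007,0.01,0],[0.0008,0.01,0],[0,0,0]],"rot":[[0,0,0],[0,0,0],[0,0,0],[0,0,0],[0,0,0]],"gripper":[-1,-1,-1,-1,-1]}' 15
python3 -m creep '{"dp":[[0.0007,0.01,0],[0.0008,0.01,0],[0.0007,0.01,0],[0.0008,0.01,0],[0,0,0]],"rot":[[0,0,0],[0,0,0],[0,0,0],[0,0,0],[0,0,0]],"gripper":[-1,-1,-1,-1,-1]}' 15
```

```text
t: 10.55
eef_pos: [0.6146, -0.0925, 0.0619]
tcp_rot: [-180.0, -0.1, 85.8]
ft_force: [0.1, 1.2, -0.8]
finger_gap: 0.0294
t: 11.05
eef_pos: [0.6175, -0.0527, 0.0619]
tcp_rot: [-180.0, -0.1, 85.8]
ft_force: [0.1, 1.2, -1.1]
finger_gap: 0.0302
```

```bash
python3 -m creep '{"dp":[[0.0002,0.003,0],[0.0002,0.003,0],[0.0002,0.003,0],[0.0002,0.003,0]],"rot":[[0,0,0],[0,0,0],[0,0,0],[0,0,0]],"gripper":[-1,-1,-1,-1]}' 12
```

```text
t: 11.45
eef_pos: [0.6183, -0.0425, 0.0619]
tcp_rot: [-180.0, 0.0, 85.7]
ft_force: [-0.8, -0.8, -2.4]
finger_gap: 0.0301
```

```bash
python3 -m creep '{"dp":[[0.0002,0.003,0],[0.0002,0.003,0],[0.0002,0.003,0],[0.0002,0.003,0]],"rot":[[0,0,0],[0,0,0],[0,0,0],[0,0,0]],"gripper":[-1,-1,-1,-1]}' 12
```

```text
t: 11.85
eef_pos: [0.6191, -0.0302, 0.0619]
tcp_rot: [-180.0, -0.0, 85.7]
ft_force: [0.1, -0.4, -1.4]
finger_gap: 0.0295
```

```bash
python3 -m creep '{"dp":[[0.0002,0.003,0],[0.0002,0.003,0],[0.0002,0.003,0],[0.0002,0.003,0]],"rot":[[0,0,0],[0,0,0],[0,0,0],[0,0,0]],"gripper":[-1,-1,-1,-1]}' 12
```

```text
t: 12.25
eef_pos: [0.6199, -0.0182, 0.0619]
tcp_rot: [-180.0, -0.0, 85.7]
ft_force: [0.5, 0.3, -2.0]
finger_gap: 0.0296
```

```bash
python3 -m creep '{"dp":[[0.0002,0.003,0],[0.0002,0.003,0],[0.0002,0.003,0],[0.0002,0.003,0]],"rot":[[0,0,0],[0,0,0],[0,0,0],[0,0,0]],"gripper":[-1,-1,-1,-1]}' 12
```

```text
t: 12.65
eef_pos: [0.6207, -0.0062, 0.0619]
tcp_rot: [-180.0, -0.0, 85.7]
ft_force: [-0.4, -1.4, -3.4]
finger_gap: 0.0298
```

Run:
```python
from h import *
n="side"; im,d=bot.grab_frame(n); cv2.imwrite("pics/s4.png",cv2.resize(im[150:370,260:460][:,:,::-1],(545,600),interpolation=cv2.INTER_CUBIC))
K,T=cal(n)
for r in bot.cut_out(n,"tube_center")[:1]:
        m=r["pixels"]; v,u=np.nonzero(m&(d>0)); P=deproj(K,T,u,v,d[v,u]); Q=P[abs(P[:,2]-.05)<.006]
        print(n,r["score"],r["box"],np.median(Q[:,2]),Q.min(0),Q.max(0))
print(bot.get_obs()["ft_force"])
```

```text
side 0.79 [333.3, 220.4, 37.1, 62.6] 0.04729974206366927 [ 0.6012841  -0.06039695  0.04426571] [0.64079309 0.12539158 0.05023649]
[ 0.20757254  0.61778929 -1.69777322]
```

View pics/s4.png

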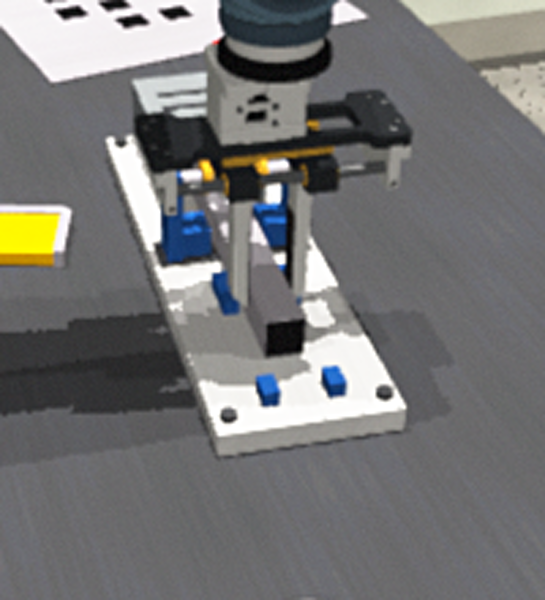

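```bash
python3 -m creep '{"dp":[[0.0002,0.003,0],[0.0002,0.003,0],[0.0002,0.003,0],[0.0002,0.003,0]],"rot":[[0,0,0],[0,0,0],[0,0,0],[0,0,0]],"gripper":[-1,-1,-1,-1]}' 12
```

```text
t: 13.15
eef_pos: [0.6215, 0.0057, 0.062]
tcp_rot: [-180.0, 0.0, 85.7]
ft_force: [0.6, -0.7, -3.0]
finger_gap: 0.0299
```

```bash
python3 -m creep '{"dp":[[0.0002,0.002,0],[0.0002,0.002,0],[0.0001,0.002,0],[0.0001,0.002,0]],"rot":[[0,0,0],[0,0,0],[0,0,0],[0,0,0]],"gripper":[-1,-1,-1,-1]}' 12
```

```text
t: 13.55
eef_pos: [0.6221, 0.0136, 0.062]
tcp_rot: [180.0, 0.0, 85.7]
ft_force: [-1.0, -0.6, -2.0]
finger_gap: 0.0301
```

```bash
python3 -m creep '{"dp":[[0.0002,0.002,0],[0.0002,0.002,0],[0.0001,0.002,0],[0.0001,0.002,0]],"rot":[[0,0,0],[0,0,0],[0,0,0],[0,0,0]],"gripper":[-1,-1,-1,-1]}' 12
```

```text
t: 13.95
eef_pos: [0.6229, 0.019, 0.0622]
tcp_rot: [180.0, 0.3, 85.8]
ft_force: [-1.4, -13.6, -2.0]
finger_gap: 0.0296
```

```bash
python3 -m creep '{"dp":[[0.0002,0.002,0],[0.0001,0.002,0]],"rot":[[0,0,0],[0,0,0]],"gripper":[-1,-1]}' 12
```

```text
t: 14.15
eef_pos: [0.6233, 0.0214, 0.0623]
tcp_rot: [180.0, 0.5, 85.8]
ft_force: [-1.6, -15.5, -1.0]
finger_gap: 0.0299
```

```bash
python3 -m creep '{"dp":[[0.0002,0.002,0],[0.0001,0.002,0]],"rot":[[0,0,0],[0,0,0]],"gripper":[-1,-1]}' 12
```

```text
t: 14.35
eef_pos: [0.6235, 0.0252, 0.0623]
tcp_rot: [180.0, 0.5, 85.8]
ft_force: [-1.9, -15.8, -1.0]
finger_gap: 0.0301
```

```bash
python3 -m creep '{"dp":[[0,0,0],[0.0001,0.002,0],[0.0001,0.002,0],[0,0,0],[0,0,0]],"rot":[[0,0,0],[0,0,0],[0,0,0],[0,0,0],[0,0,0]],"gripper":[-1,-1,-1,-1,-1]}' 18
python3 - <<'E'
from h import *
n="side"; im,d=bot.grab_frame(n); cv2.imwrite("pics/s5.png",cv2.resize(im[150:370,260:460][:,:,::-1],(545,600),interpolation=cv2.INTER_CUBIC))
K,T=cal(n)
for r in bot.cut_out(n,"tube_center")[:1]:
        m=r["pixels"]; v,u=np.nonzero(m&(d>0)); P=deproj(K,T,u,v,d[v,u]); Q=P[abs(P[:,2]-.05)<.006]
        print(n,r["score"],r["box"],np.median(Q[:,2]),Q.min(0),Q.max(0))
print(bot.get_obs()["ft_force"])
E
```

```text
t: 14.85
eef_pos: [0.6238, 0.0274, 0.0624]
tcp_rot: [180.0, 0.6, 85.8]
ft_force: [-2.1, -21.4, -0.7]
finger_gap: 0.0299
side 0.62 [334.0, 222.6, 32.2, 53.0] 0.04763777370291128 [ 0.60499624 -0.03574537  0.04403977] [0.64085715 0.12399149 0.05121542]
[ -2.4107895  -21.75678731  -1.43462407]
```

View pics/s5.png

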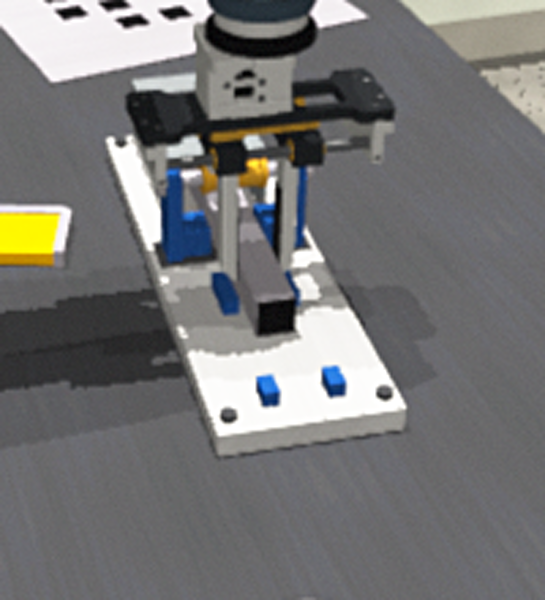

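```bash
python3 -m creep '{"dp":[[0,0,0],[0,0,0],[0,0,0],[0,0,0.01],[0,0,0.02],[0,0,0.03],[0,0,0.03],[0,0,0.03],[0,0,0.03],[0,0,0.033],[0,0,0],[0,0,0]],"rot":[[0,0,0],[0,0,0],[0,0,0],[0,0,0],[0,0,0],[0,0,0],[0,0,0],[0,0,0],[0,0,0],[0,0,0],[0,0,0],[0,0,0]],"gripper":[0,0,0,0,0,0,0,-1,-1,-1,-1,-1]}' 15
python3 - <<'E'
from h import *
n="side"; im,d=bot.grab_frame(n); cv2.imwrite("pics/s6.png",cv2.resize(im[150:370,260:460][:,:,::-1],(545,600),interpolation=cv2.INTER_CUBIC))
K,T=cal(n)
for r in bot.cut_out(n,"tube_center")[:1]:
        m=r["pixels"]; v,u=np.nonzero(m&(d>0)); P=deproj(K,T,u,v,d[v,u]); Q=P[abs(P[:,2]-.05)<.006]
        print(n,r["score"],r["box"],np.median(Q[:,2]),Q.min(0),Q.max(0))
im,d,K,T,o=wrist(); cv2.imwrite("pics/w6.png",im[:,:,::-1]); print(o)
h=cv2.cvtColor(im,cv2.COLOR_RGB2HSV); mm=((h[...,0]<5)|(h[...,0]>175))&(h[...,1]>180)
N,L,S,C=cv2.connectedComponentsWithStats(mm.astype(np.uint8))
i=1+np.argmax(S[1:,4]); v,u=np.nonzero((L==i)&(d>0)); P=deproj(K,T,u,v,d[v,u]); A=np.c_[2*P,np.ones(len(P))]; x=np.linalg.lstsq(A,(P**2).sum(1),rcond=None)[0]; print("ball",S[i],x[:3])
E
```

```text
t: 16.15
eef_pos: [0.6238, 0.0339, 0.2461]
tcp_rot: [179.9, -0.0, 85.7]
ft_force: [0.2, -0.2, -1.0]
finger_gap: 0.0102
side 0.59 [331.5, 219.5, 33.5, 55.7] 0.047248232686396996 [ 0.6038373  -0.03598889  0.04406566] [0.64238825 0.12702432 0.05055346]
{'t': 16.25, 'joint_pos': array([-7.29433139e+00,  1.00456484e+01,  9.25301076e+01,  5.53507483e-03,
        7.75755151e+01, -3.01530735e+00]), 'joint_vel': array([-0.11548818,  0.74499306,  0.54254166, -0.04262716,  0.01421142,
        0.19678343]), 'joint_torque': array([ 5.43169014e-02, -4.01359105e+01, -3.26092029e+01,  7.57175242e-02,
        1.24801465e-02,  9.27537913e-04]), 'eef_pos': array([0.62262979, 0.03384486, 0.2433732 ]), 'tcp_rot': array([-1.79849223e+02, -1.33520685e-02,  8.57197604e+01]), 'ft_force': array([-0.28862129, -0.08309643, -0.17654229]), 'torque': array([0.02578601, 0.02111733, 0.01900514]), 'finger_gap': 0.002392292775613154}
ball [ 301   70   42   45 1334] [0.6298944  0.12886078 0.166336  ]
```

View pics/w6.png

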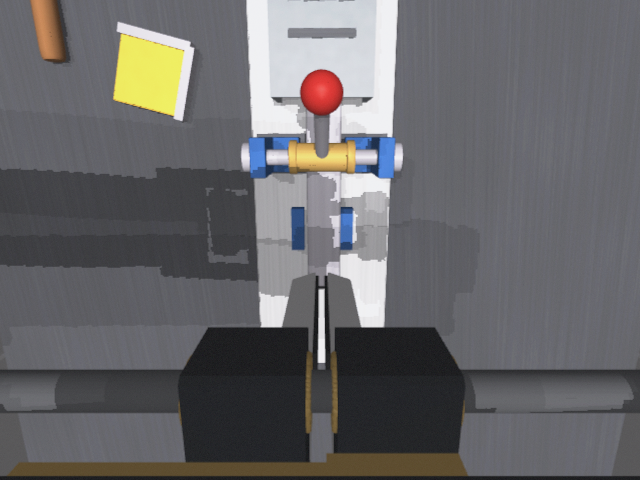

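View pics/s6.png

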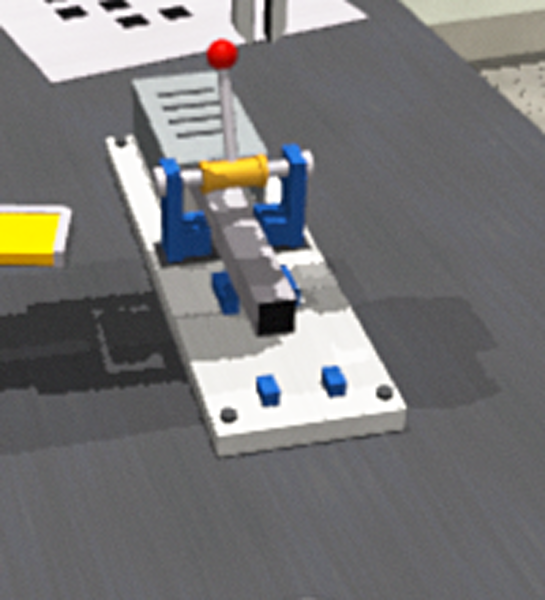

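```bash
python3 -m creep '{"dp":[[0.0013,0.018,0],[0.0013,0.018,0],[0.0013,0.018,0],[0.0013,0.018,0],[0.0013,0.018,0],[0.0013,0.018,0],[0.0013,0.018,0],[0,0,0],[0,0,0]],"rot":[[0,0,0],[0,0,0],[0,0,0],[0,0,0],[0,0,0],[0,0,0],[0,0,0],[0,0,0],[0,0,0]],"gripper":[-1,-1,-1,-1,-1,-1,-1,-1,-1]}' 30
python3 -m creep '{"dp":[[0,0,-0.015],[0,0,-0.015],[0,0,-0.015],[0,0,-0.015],[0,0,0],[0,0,0]],"rot":[[0,0,0],[0,0,0],[0,0,0],[0,0,0],[0,0,0],[0,0,0]],"gripper":[-1,-1,-1,-1,-1,-1]}' 30
```

```text
t: 17.2
eef_pos: [0.6326, 0.1599, 0.2449]
tcp_rot: [-180.0, 0.0, 85.7]
ft_force: [-0.7, 0.1, 1.3]
finger_gap: 0.0004
t: 17.8
eef_pos: [0.6324, 0.1593, 0.1842]
tcp_rot: [-179.9, 0.0, 85.7]
ft_force: [0.4, 0.2, 1.0]
finger_gap: 0.0002
```

```bash
python3 -m creep '{"dp":[[-0.0004,-0.005,0],[-0.0004,-0.005,0],[-0.0004,-0.005,0],[-0.0003,-0.005,0],[-0.0004,-0.005,0]],"rot":[[0,0,0],[0,0,0],[0,0,0],[0,0,0],[0,0,0]],"gripper":[-1,-1,-1,-1,-1]}' 30
python3 -m creep '{"dp":[[-0.0004,-0.005,0],[-0.0004,-0.005,0],[-0.0004,-0.005,0],[-0.0003,-0.005,0],[-0.0004,-0.005,0],[-0.0004,-0.005,0],[-0.0003,-0.005,0],[-0.0004,-0.005,0],[-0.0004,-0.005,0]],"rot":[[0,0,0],[0,0,0],[0,0,0],[0,0,0],[0,0,0],[0,0,0],[0,0,0],[0,0,0],[0,0,0]],"gripper":[-1,-1,-1,-1,-1,-1,-1,-1,-1]}' 30
```

```text
t: 18.3
eef_pos: [0.6324, 0.1371, 0.1886]
tcp_rot: [179.7, -0.4, 85.7]
ft_force: [-0.1, 8.9, 7.4]
finger_gap: 0.0003
t: 19.2
eef_pos: [0.6284, 0.0906, 0.187]
tcp_rot: [179.8, -0.2, 85.7]
ft_force: [1.5, 6.6, 1.9]
finger_gap: 0.0005
```

```bash
python3 -m creep '{"dp":[[-0.0004,-0.005,0],[-0.0004,-0.005,0],[-0.0002,-0.003,0]],"rot":[[0,0,0],[0,0,0],[0,0,0]],"gripper":[-1,-1,-1]}' 30
python3 - <<'E'
from h import *
n="side"; im,d=bot.grab_frame(n); cv2.imwrite("pics/s7.png",cv2.resize(im[130:350,260:460][:,:,::-1],(545,600),interpolation=cv2.INTER_CUBIC))
n="scene"; im,d=bot.grab_frame(n); cv2.imwrite("pics/sc7.png",cv2.resize(im[200:360,250:520][:,:,::-1],(800,474),interpolation=cv2.INTER_CUBIC))
E
```

```text
t: 19.5
eef_pos: [0.627, 0.0781, 0.1852]
tcp_rot: [179.8, -0.3, 85.7]
ft_force: [4.3, 10.2, -4.0]
finger_gap: 0.0007
```

View pics/s7.png

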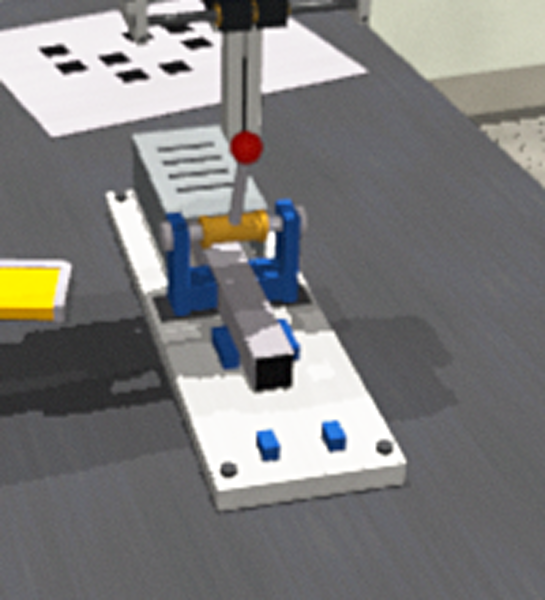

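View pics/sc7.png

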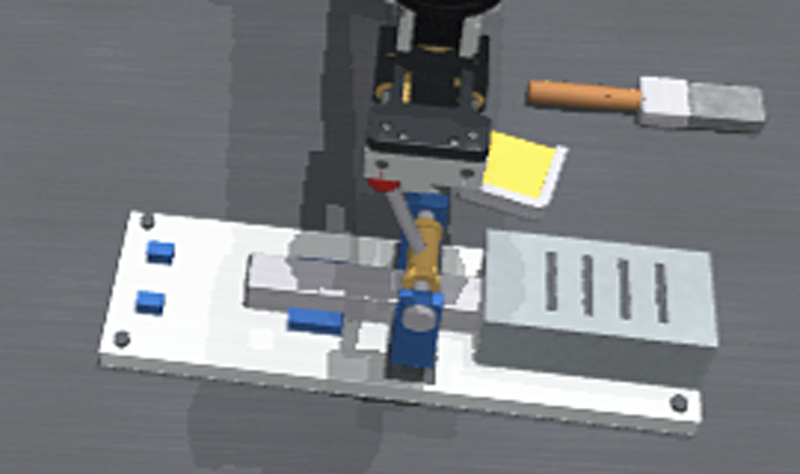

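```bash
python3 -m creep '{"dp":[[-0.0001,-0.002,0],[-0.0001,-0.002,0],[0,0,0]],"rot":[[0,0,0],[0,0,0],[0,0,0]],"gripper":[-1,-1,-1]}' 30
```

```text
t: 19.9
eef_pos: [0.6268, 0.076, 0.1848]
tcp_rot: [179.8, -0.5, 85.7]
ft_force: [4.4, 12.7, -5.3]
finger_gap: 0.0002
```

```bash
python3 -m creep '{"dp":[[-0.0001,-0.002,0],[-0.0001,-0.002,0],[0,0,0]],"rot":[[0,0,0],[0,0,0],[0,0,0]],"gripper":[-1,-1,-1]}' 30
```

```text
t: 20.2
eef_pos: [0.6266, 0.0738, 0.1843]
tcp_rot: [179.8, -0.7, 85.7]
ft_force: [6.5, 18.0, -7.5]
finger_gap: 0.0003
```

```bash
python3 -m creep '{"dp":[[0.0002,0.003,0],[0.0004,0.006,0],[0.0007,0.01,0],[0.0007,0.01,0],[0,0,0.02],[0,0,0.03],[0,0,0.03],[0,0.02,0.02],[0,0.02,0],[0,0,0],[0,0,0]],"rot":[[0,0,0],[0,0,0],[0,0,0],[0,0,0],[0,0,0],[0,0,0],[0,0,0],[0,0,0],[0,0,0],[0,0,0],[0,0,0]],"gripper":[-1,-1,-1,-1,-1,-1,-1,-1,-1,-1,-1]}' 30
python3 - <<'E'
from h import *
for n,f in (("side","pics/s8.png"),("scene","pics/sc8.png")):
    im,d=bot.grab_frame(n); K,T=cal(n)
    cv2.imwrite(f,cv2.resize(im[130:350,260:460][:,:,::-1],(545,600),interpolation=cv2.INTER_CUBIC) if n=="side" else cv2.resize(im[200:360,250:520][:,:,::-1],(800,474),interpolation=cv2.INTER_CUBIC))
    h=cv2.cvtColor(im,cv2.COLOR_RGB2HSV); mm=((h[...,0]<5)|(h[...,0]>175))&(h[...,1]>180)
    N,L,S,C=cv2.connectedComponentsWithStats(mm.astype(np.uint8))
    i=1+np.argmax(S[1:,4]); v,u=np.nonzero((L==i)&(d>0)); P=deproj(K,T,u,v,d[v,u]); x=np.median(P,0); print(n,"ball",S[i],x)
    for q in ("tube_center",):
      for r in bot.cut_out(n,q)[:1]:
        m=r["pixels"]; v,u=np.nonzero(m&(d>0)); P=deproj(K,T,u,v,d[v,u]); Q=P[abs(P[:,2]-.05)<.006]
        print(r["score"],np.median(Q[:,2]),Q.min(0),Q.max(0))
E
```

```text
t: 21.3
eef_pos: [0.6277, 0.1375, 0.2846]
tcp_rot: [-180.0, 0.0, 85.7]
ft_force: [0.1, -0.0, -0.5]
finger_gap: 0.0007
side ball [345 178  11  12 103] [0.62112631 0.04901939 0.17141884]
0.65 0.047275738992356486 [ 0.60272055 -0.03582304  0.04412173] [0.64302317 0.16957427 0.05057248]
scene ball [374 253  12  12  98] [0.62936409 0.05772355 0.17598993]
0.87 0.04982037990474958 [ 0.60289429 -0.03198032  0.04403495] [0.64676184 0.13854916 0.05541743]
```

View pics/s8.png

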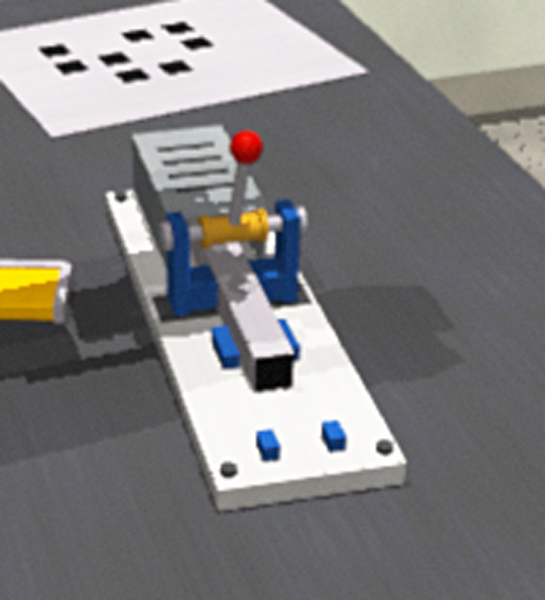

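View pics/sc8.png

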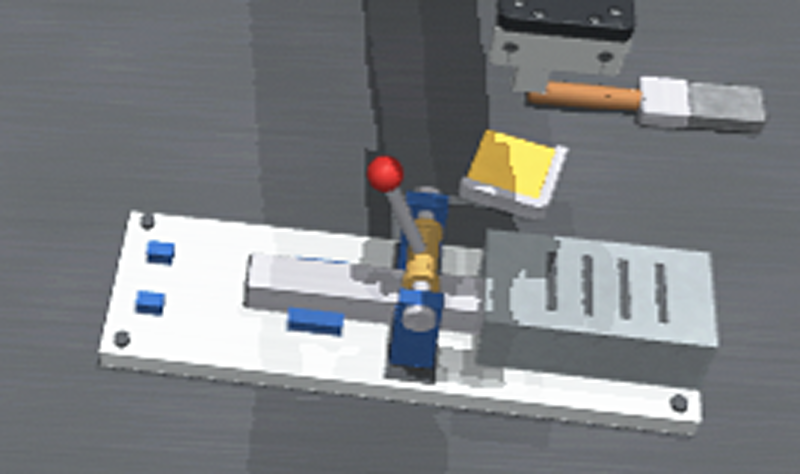

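Run:
```python
from h import *
for n,f,(a,b,c,e) in (("side","pics/s9.png",(195,275,315,385)),("scene","pics/sc9.png",(255,335,355,435))):
    im,d=bot.grab_frame(n); cv2.imwrite(f,cv2.resize(im[a:b,c:e][:,:,::-1],None,fx=7,fy=7,interpolation=cv2.INTER_NEAREST))
im,d,K,T,o=wrist(); cv2.imwrite("pics/w9.png",im[:,:,::-1])
```

```text
(no output)
```

View pics/s9.png

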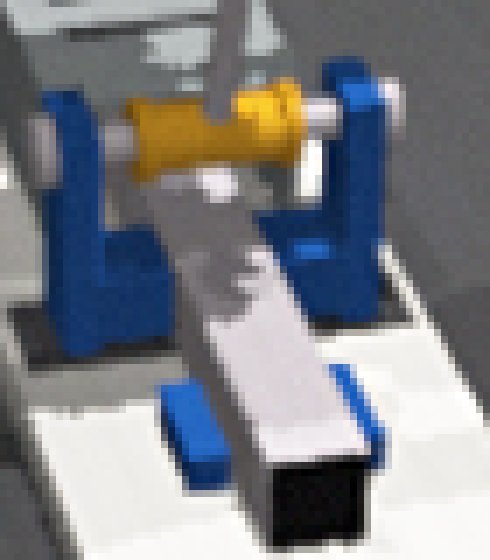

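View pics/sc9.png

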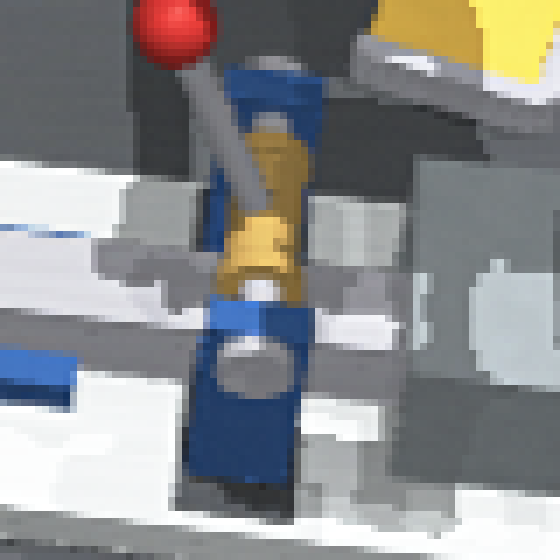

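View pics/w9.png

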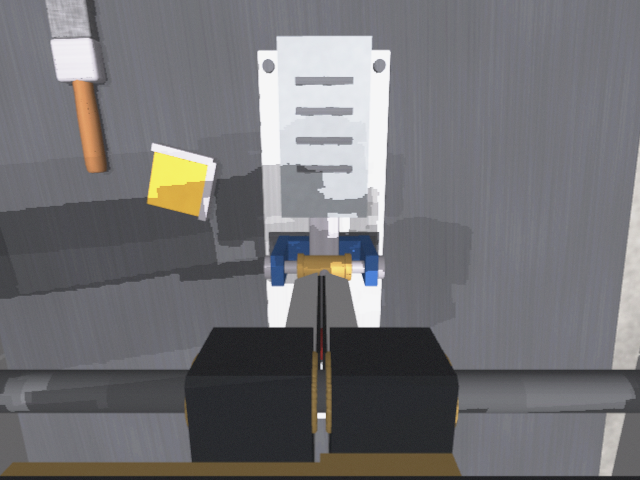

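```bash
python3 -m creep '{"dp":[[0,-0.015,0],[0,-0.015,0],[0,0,-0.03],[0,0,-0.03],[0,0,-0.03],[0,0,-0.01],[0,0,0],[-0.0005,-0.008,0],[-0.0005,-0.008,0],[-0.0003,-0.005,0],[0,0,0]],"rot":[[0,0,0],[0,0,0],[0,0,0],[0,0,0],[0,0,0],[0,0,0],[0,0,0],[0,0,0],[0,0,0],[0,0,0],[0,0,0]],"gripper":[-1,-1,-1,-1,-1,-1,-1,-1,-1,-1,-1]}' 30
```

```text
t: 22.75
eef_pos: [0.6271, 0.0855, 0.1861]
tcp_rot: [179.9, 0.0, 85.6]
ft_force: [-0.1, -0.2, 0.3]
finger_gap: 0.0002
```

```bash
python3 -m creep '{"dp":[[-0.0003,-0.004,0],[-0.0003,-0.004,0],[-0.0001,-0.002,0],[0,0,0]],"rot":[[0,0,0],[0,0,0],[0,0,0],[0,0,0]],"gripper":[-1,-1,-1,-1]}' 30
```

```text
t: 23.15
eef_pos: [0.626, 0.0782, 0.1851]
tcp_rot: [180.0, -0.2, 85.7]
ft_force: [0.2, 6.4, 0.8]
finger_gap: 0.0003
```

```bash
python3 -m creep '{"dp":[[-0.0001,-0.002,0],[-0.0001,-0.001,0],[0,0,0]],"rot":[[0,0,0],[0,0,0],[0,0,0]],"gripper":[-1,-1,-1]}' 30
```

```text
t: 23.45
eef_pos: [0.6259, 0.0768, 0.1849]
tcp_rot: [180.0, -0.4, 85.7]
ft_force: [1.6, 10.7, -0.9]
finger_gap: 0.0001
```

```bash
python3 -m creep '{"dp":[[-0.0001,-0.002,0],[-0.0001,-0.002,0],[0,0,0]],"rot":[[0,0,0],[0,0,0],[0,0,0]],"gripper":[-1,-1,-1]}' 30
```

```text
t: 23.75
eef_pos: [0.6257, 0.0744, 0.1844]
tcp_rot: [180.0, -0.6, 85.7]
ft_force: [4.3, 17.0, -2.5]
finger_gap: 0.0005
```

```bash
python3 -m creep '{"dp":[[-0.0001,-0.002,0],[-0.0001,-0.002,0],[0,0,0]],"rot":[[0,0,0],[0,0,0],[0,0,0]],"gripper":[-1,-1,-1]}' 30
```

```text
t: 24.05
eef_pos: [0.6254, 0.0723, 0.1839]
tcp_rot: [180.0, -0.8, 85.7]
ft_force: [6.0, 22.6, -5.0]
finger_gap: 0.0004
```

```bash
python3 -m creep '{"dp":[[0.0002,0.003,0],[0.0004,0.006,0],[0.0007,0.01,0],[0.0007,0.01,0],[0,0,0.02],[0,0,0.03],[0,0,0.03],[0,0.02,0.02],[0,0.02,0],[0,0,0],[0,0,0]],"rot":[[0,0,0],[0,0,0],[0,0,0],[0,0,0],[0,0,0],[0,0,0],[0,0,0],[0,0,0],[0,0,0],[0,0,0],[0,0,0]],"gripper":[-1,-1,-1,-1,-1,-1,-1,-1,-1,-1,-1]}' 30
python3 - <<'E'
from h import *
for n,f in (("side","pics/s10.png"),("scene","pics/sc10.png")):
    im,d=bot.grab_frame(n); K,T=cal(n); cv2.imwrite(f,im[:,:,::-1])
    h=cv2.cvtColor(im,cv2.COLOR_RGB2HSV); mm=((h[...,0]<5)|(h[...,0]>175))&(h[...,1]>180)
    N,L,S,C=cv2.connectedComponentsWithStats(mm.astype(np.uint8))
    i=1+np.argmax(S[1:,4]); v,u=np.nonzero((L==i)&(d>0)); P=deproj(K,T,u,v,d[v,u]); print(n,"ball",S[i],np.median(P,0))
    for r in bot.cut_out(n,"tube_center")[:1]:
        m=r["pixels"]; v,u=np.nonzero(m&(d>0)); P=deproj(K,T,u,v,d[v,u]); Q=P[abs(P[:,2]-.05)<.006]
        print(r["score"],np.median(Q[:,2]),Q.min(0))
    for q in ("electrode_tin","magnet","wire_brush"):
        for r in bot.mark_of(n,q)[:1]: print(q,plane(K,T,*r["point"],0).round(3))
E
```

```text
t: 25.15
eef_pos: [0.627, 0.1344, 0.2844]
tcp_rot: [-179.9, 0.0, 85.7]
ft_force: [0.5, -0.1, -0.1]
finger_gap: 0.0003
side ball [345 178  11  12 102] [0.62113054 0.04893099 0.17156825]
0.88 0.04728419938992362 [ 0.60206222 -0.03622086  0.0440285 ]
electrode_tin [ 0.503 -0.394  0.   ]
magnet [0.47  0.169 0.   ]
wire_brush [0.396 0.281 0.   ]
scene ball [374 253  12  12  98] [0.62960388 0.05749907 0.17573261]
0.66 0.04971620828185608 [ 0.60194944 -0.03222225  0.04419149]
electrode_tin [ 0.505 -0.385  0.   ]
magnet [0.482 0.174 0.   ]
wire_brush [0.393 0.28  0.   ]
```

View pics/sc10.png

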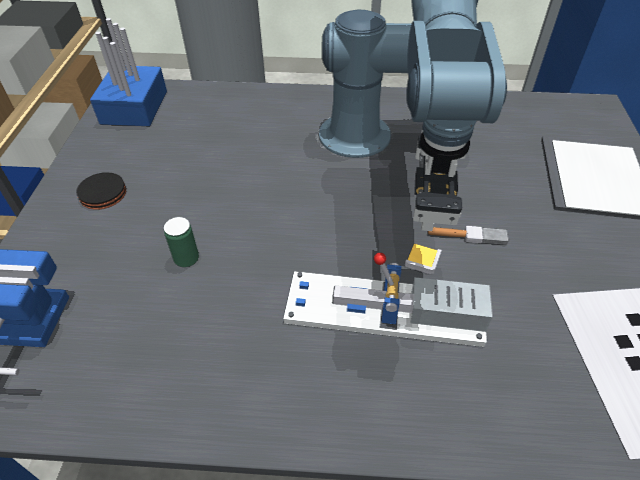

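```bash
python3 -c "
from cell import bot
print(bot.finish_job())"
```

```text
the job is handed in; nothing more can be done
None
```

I laid the tube in the guides, pushed it in until it butted against the hidden stop, swung the lever over to clamp it, let go and handed the job in at about 25 s. No verdict was reported. The seat pin, the stop's travel and the jaw forces can't be read directly, so those rest on indirect evidence.

- **Butting:** Contact came as a sharp rise to 13.6 N. The fingers then slipped along the tube at 15 to 22 N, well under the stop's 45 N, and the tube's tail stayed put. From the camera, the front end is at about fixture x 177 mm. The tail was in the same place, to within about 0.5 mm, after releasing and after clamping.
- **Clamping:** I pushed the lever to about 18 N, checked it, then pushed again to about 23 N. The second push hardly moved the ball, so the sleeve is tight. It stands at about 1.27 rad by the ball's position, and both jaws look flush against the tube in the side view.
- **Bystanders:** The tin, brush and magnet look unmoved in the pictures. Most repeat measurements agree to within 10 mm. The largest differences are 21 mm for the magnet and 16 mm for the brush, in the side view only. The scene camera puts those at 5 mm and 13 mm, so I took them for detector scatter.
- **Camera disagreement:** The side camera reads heights about 2 mm low and positions about 3 mm off compared with the other two, so I used the wrist camera for alignment.

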